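# Dock the honing plate under its hold-down springs

## Robot

A 6-joint arm with a two-finger parallel gripper is mounted at the origin on the work surface. World frame = base frame: x ahead of the robot, y to its left, z up, the work surface at z = 0. Lengths are in mm, angles in degrees, forces in N, time in s.
With the tool pointing down it reaches from about 350 to 850 mm from the base axis. Payload 8.1 kg.
Tool frame: the origin (TCP) lies midway between the tips of the shut fingers; the grasp point (between the pads) lies hold_point_z behind it (hold_point_z is the distance from the TCP to the grasp point, in mm); z points along the fingers, x is the direction in which the jaws open and shut, and the axes are right-handed (so a half turn about z gives the same grasp; the last joint's range is limited). The gripper opens to 85 mm and grips with 20 to 120 N. Pads are 22 mm wide; open, the fingers measure 114 mm over their backs; the gripper's body (76 mm by 85 mm) begins 54 mm behind the grasp point. The pads swing forward as they close: fully open they stand 13 mm farther back than shut.
Start: joints at [69.362, 7.471, 85.268, -0, 87.261, -4.893], TCP at [162.791, 577.498, 231.292] pointing down, gripper open.
Joint ranges: [-169.43, 169.43], [-51.17, 129.36], [1.28, 143.12], [-76.62, 256.62], [0, 156.53], [-152.29, 152.29]. Speed limits (degrees/s): [136.94, 136.94, 159.86, 180, 180, 180].

## Interface

Orientations are given as [roll, pitch, yaw] about the fixed x, y, z axes, in that order (R = Rz(yaw) Ry(pitch) Rx(roll)).
In Python, from bench import * gives the robot as it stands.
- The arm moves only by the shell command python3 -m pendant 'ROWS' [OPENING] [FORCE]. ROWS is JSON, a list that holds one entry, the list of rows, each a list of 4 numbers: the shift along the tool's x, y, z normalised to -1 to 1, where 1 is 0.02 m, then the turn about the tool's z normalised to -1 to 1, where 1 is 0.08 rad. A call has exactly 10 rows; each row shifts and turns the pose as measured when the row begins, along the tool's axes as they then stand; what a row does not reach is not made up. A row lasts 1/12 s, in which the tool goes at most 41.7 mm and 7.16 degrees, less where a joint would pass 70% of its speed; a pose out of reach is approached as far as the arm can. A call with a number of a shift or a turn outside -1 to 1 is refused whole. A call with a gripper value outside its range is refused whole. OPENING is the gripper's target within -1 to 1 (fully open at 1, half-way at 0, shut at -1), set as the call begins (- or left out, the last holds). The fingers move at their own pace and stop on an object; FORCE is the grip in N (left out, the last holds). Time passes only in rows, so rows that do not move let the fingers close, or fill a call up. It gives the time, the measured TCP pose, the force and the opening at its end, in the units of the state.
- sense(): the state, without advancing time (a new reading comes with each control period).
- snapshot(name): name is "scene" or "top"; returns the picture (384x512x3 uint8, red, green, blue); there is no depth.
- calibration(name): a dict with "mtx" (3x3 intrinsics, pixels), "world_to_cam" (4x4, takes a point from world to camera coordinates). Camera axes: x right, y down, z forward; pixel columns grow to the right and rows downward; lengths in mm; the calibration is good to about 2 mm. A picture is of the moment at which its call begins. calibration takes no time and is no camera call.
- hand_in(): hands the job in, once; it reports no verdict.
The state is a dict: "time": time; "joint_pos": joint angles; "qd": joint speeds; "joint_efforts": joint torques, N m; "tool_pos": TCP position; "tcp_rot": TCP orientation; "ft_force": force on the tool from outside, world axes, zero at the start; "wrist_torque": the same for the moment, N m; "finger_gap": finger opening in mm.
Only numpy, scipy, OpenCV 4.12 (cv2) and the standard library are available. Lean on these libraries where they do the work, as an engineer would, in place of code of your own. Each camera call takes 0.05 s, during which the arm holds its last target.

## Task

Load the honing plate into its cradle so that it cannot shift during sharpening: with the fingertips, press its wooden base down hard until the sprung loading plate beneath it is fully down, and keep pressing while you slide it under the two side lips and leaf springs, fully home against the end stop. Then let go: the loading plate springs up behind it. Only press and push; do not lift the honing plate, and leave the things around the cradle where they are.

Things in the scene. Friction and masses are not known exactly. Their poses are not given: they have to be found in the camera images.
- cradle: Fixed wooden trough, 290 x 136 mm. Origin: bench height (z=0), on its centre line, where the sprung loading plate ends and the fixed deck begins. +x is the sliding direction, z up. Floor from x=-139 to -1 mm: the sprung loading plate; x=0 to 126 mm: the fixed deck, top 16 mm above the bench. Side rails: inner faces y=+-56.5 mm, tops at 30 mm.
- lip_gap (a point): Midpoint between the two rigid dark steel side lips, at the height of their undersides, 39.5 mm above the bench (tops 46 mm). Lips: cradle x=4 to 18 mm, reaching in to y=+-43 mm; open upward between them. With the loading plate up, the honing plate's base stands 5.5 mm too high to pass under them.
- stop_face (a point): Middle of the end stop's face at deck height: cradle x=126 mm, 16 mm above the bench. The stop is as wide as the cradle, 14 mm thick, its top 40 mm above the bench.
- loading_plate (a joint): Travel of the sprung aluminium loading plate, m: 0 = up (as found, top 25 mm above the bench), 0.008 = fully down (top 17 mm). It moves straight down without tilting; spring 8 N at 0, 12 N at 0.008 (the honing plate's weight alone does not move it). It springs up when nothing holds it down.
- leaf_left (a joint): Lift of the steel leaf spring at cradle y=+49 mm, rad: 0 at rest, about 0.05 to 0.1 with the base under it. Strip 46 x 11 mm, hinged at cradle x=20 mm, 40 mm above the bench, sloping down to +x, its free end at rest 33 mm above the bench. The base's nose lifts it as it slides in; it then presses down on the base with about 3 N.
- leaf_right (a joint): The same for the leaf spring at cradle y=-49 mm.
- hone: Honing plate, loose, 0.2 to 0.4 kg: wooden base 120 (x) x 110 x 20 mm, origin at the centre of its underside, +x = nose, along the cradle's +x. On top a steel plate, x=-1 to 55 mm, 72 mm wide, 4 mm thick. Found on the raised loading plate, nose 5 to 22 mm short of cradle x=0. Fully home: origin at cradle x=66 mm, 16 mm above the bench.
- press_spot (a point): Centre of the base's bare landing for the fingertips, on its top surface: 40 mm behind the base's origin, 20 mm above its underside. The landing is 40 mm long (x) and 110 mm wide. In front of it stands an upright wooden push batten, 12 mm thick, 70 mm wide, 14 mm tall, its rear face 20 mm ahead of this point.
- hammer: Bystander: small hammer lying on the bench beside the cradle; origin on its underside.
- ink_jar: Bystander: closed white jar with a black cap, 56 mm in diameter, 62 mm tall; origin at the centre of its underside.
- white_box: Bystander: white cardboard box 100 x 70 x 35 mm beyond the cradle's end stop; origin at the centre of its underside.
- offcut: Bystander: wooden offcut 160 x 28 x 20 mm behind the cradle's loading end; origin at the centre of its underside.
There are look-alikes about, which are no part of the job. Of the things that look like the hone, the largest one is meant.

How it is judged:
By the outcome, as a careful person would: the job done as asked, in the order asked, and still so for the second after the job is handed in, with the robot touching nothing.
It also fails if it takes over 38 s, if anything falls off the work surface, if the arm or the gripper's body presses on something with over 40 N, if the wrist force passes 120 N, or if a joint passes its speed limit or range.

## Working session

There is one attempt and no reset: what is moved stays moved. The work goes in short steps, Python scripts to look and compute and a shell command to move; the robot and the scene stay as the last step left them, time stands still between calls to the robot, and variables do not carry over. Pictures are saved under pics/ and viewed, and the job is handed in when it is done.

```bash
ls; mkdir -p pics
python3 - <<'E'
from bench import *
import cv2
s=sense();print(s)
for n in("scene","top"):
    im=snapshot(n);cv2.imwrite(f"pics/{n}0.png",cv2.resize(im[:,:,::-1],(768,576),interpolation=cv2.INTER_CUBIC));cv2.imwrite(f"{n}0_raw.png",im[:,:,::-1])
    print(n,calibration(n))
E
```

```text
pics
{'time': 0.0, 'joint_pos': array([ 6.93612284e+01,  7.51674117e+00,  8.53326977e+01, -1.03018730e-03,
        8.72607790e+01, -4.89260737e+00]), 'qd': array([-0.08789312,  0.00846143,  0.04958562,  0.02835463,  0.07165226,
        0.02702675]), 'joint_efforts': array([ 3.15874504e-04, -5.69407225e+01, -5.00549626e+01, -1.77431452e-04,
        1.50914333e-02, -1.75243525e-05]), 'tool_pos': array([162.6028165 , 576.95048171, 230.19464725]), 'tcp_rot': array([-1.79991625e+02,  1.09903989e-01,  7.42538940e+01]), 'ft_force': array([-0.09862287,  0.1860732 ,  0.66529944]), 'wrist_torque': array([-0.03321702, -0.01893022, -0.00759868]), 'finger_gap': 85.37832102247891}
scene {'mtx': array([[352.56074569,   0.        , 255.4050968 ],
       [  0.        , 352.56074569, 197.62735594],
       [  0.        ,   0.        ,   1.        ]]), 'world_to_cam': array([[ 3.46676714e-02,  9.99381188e-01, -5.94923268e-03,
        -7.23607736e+01],
       [ 6.74414577e-01, -2.77870993e-02, -7.37829828e-01,
        -3.30426972e+02],
       [-7.37538562e-01,  2.15665928e-02, -6.74960555e-01,
         1.30214262e+03],
       [ 0.00000000e+00,  0.00000000e+00,  0.00000000e+00,
         1.00000000e+00]])}
top {'mtx': array([[449.21193535,   0.        , 258.41480783],
       [  0.        , 449.21193535, 185.60985395],
       [  0.        ,   0.        ,   1.        ]]), 'world_to_cam': array([[-9.68943345e-03, -9.99947887e-01,  3.21542964e-03,
         6.37871669e+01],
       [-9.86032714e-01,  9.01981889e-03, -1.66307333e-01,
         5.85009008e+02],
       [ 1.66269664e-01, -4.78194265e-03, -9.86068726e-01,
         8.48426759e+02],
       [ 0.00000000e+00,  0.00000000e+00,  0.00000000e+00,
         1.00000000e+00]])}
```

View pics/scene0.png

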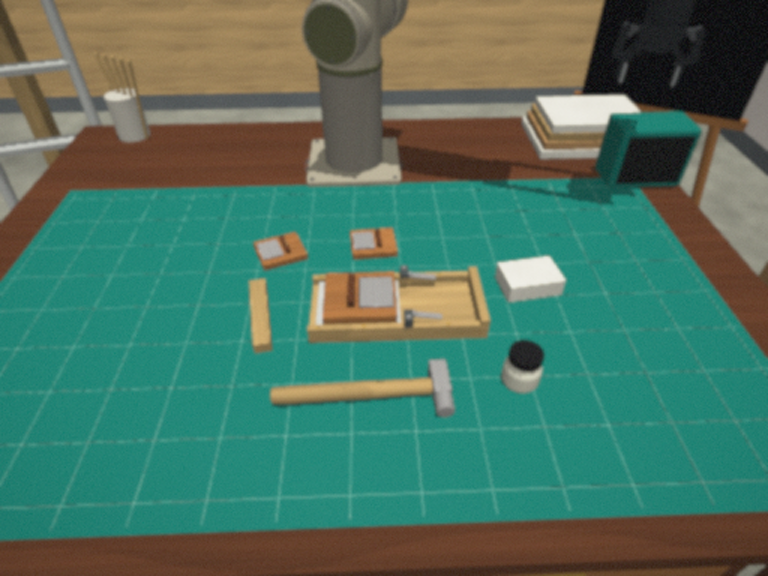

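View pics/top0.png

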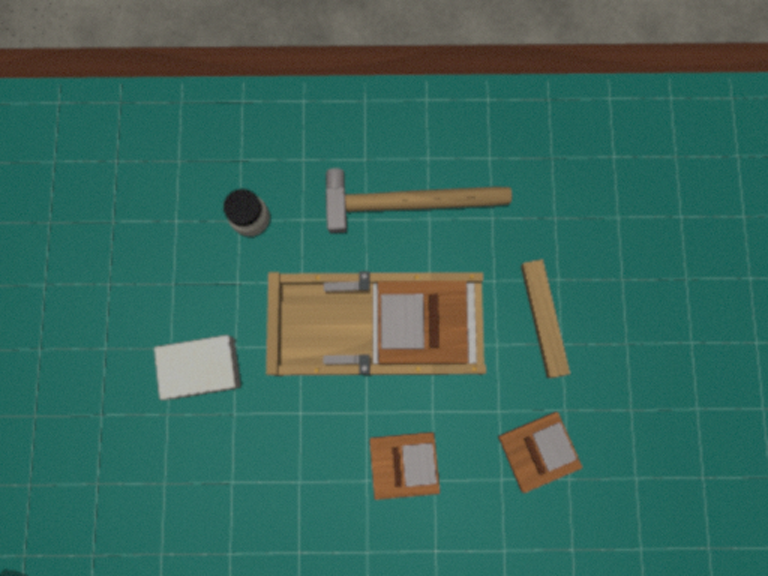

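The top picture shows three hone-like things, at (425,320), (405,465) and (540,452). The one in the cradle at (425,320) is clearly the largest and sits on the loading plate, so it is the one meant. I'll confirm that in an enlarged crop.

Run:
```python
import cv2
im=cv2.imread("top0_raw.png")
c=im[170:340,165:400]; cv2.imwrite("pics/crop1.png",cv2.resize(c,(0,0),fx=3.4,fy=3.4,interpolation=cv2.INTER_CUBIC))
c=im[175:255,170:335]; cv2.imwrite("pics/crop2.png",cv2.resize(c,(0,0),fx=4.8,fy=4.8,interpolation=cv2.INTER_CUBIC))
```

```text
(no output)
```

View pics/crop1.png

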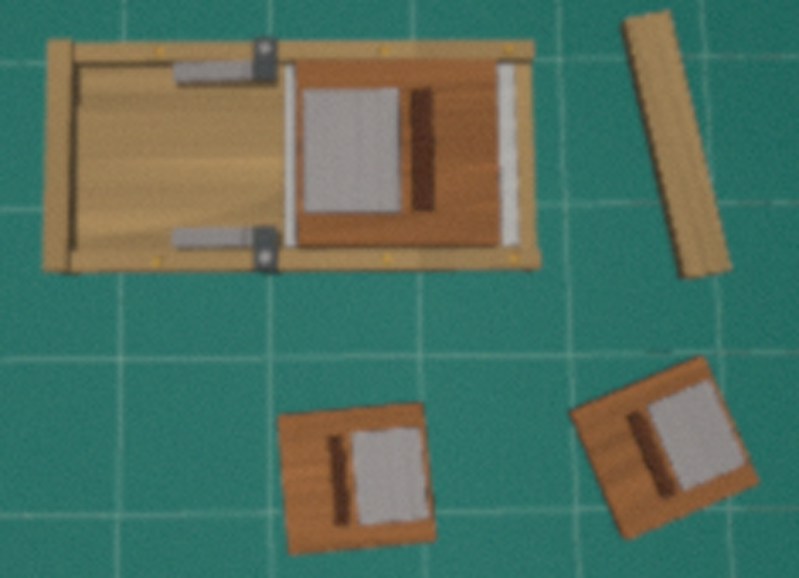

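View pics/crop2.png

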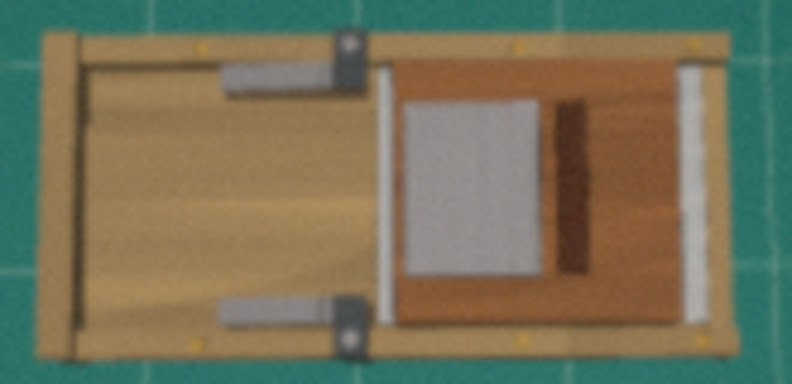

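```bash
cat > fit.py <<'E'
import numpy as np
from bench import calibration
from scipy.optimize import least_squares
C=calibration("top")
def proj(P,C=C):
    q=P@C["world_to_cam"][:3,:3].T+C["world_to_cam"][:3,3]
    q=q@C["mtx"].T
    return q[:,:2]/q[:,2:]
def tf(p,P):
    c,s=np.cos(p[2]),np.sin(p[2]); return P@np.array([[c,-s,0],[s,c,0],[0,0,1]]).T+[p[0],p[1],0]
def fit(L):
    L=np.array(L,float); px=L[:,:2]/4.8+[170,175]-0.4; P=L[:,2:]
    r=least_squares(lambda p:(proj(tf(p,P))-px).ravel(),[500,0,np.pi/2],x_scale=[10,10,.02],loss='soft_l1')
    print(r.x[:2],np.degrees(r.x[2])); print((r.fun.reshape(-1,2)).round(1).tolist()); return r.x
cr=[(42,32,140,-68,40),(80,32,126,-68,40),(37,358,140,68,40),(75,358,126,68,40),(335,93,18,-43,46),(367,93,4,-43,46),(335,297,18,43,46),(367,297,4,43,46),(730,33,-150,-68,30),(738,357,-150,68,30)]
ho=[(680,60,-60,-55,45),(682,322,-60,55,45),(395,60,60,-55,45),(395,322,60,55,45),(404,101,55,-36,49),(404,273,55,36,49),(541,101,-1,-36,49),(541,273,-1,36,49),(588,100,-20,-35,59),(588,272,-20,35,59)]
if __name__=="__main__":
    c=fit(cr);h=fit(ho)
    d=h[:2]-c[:2];R=np.array([[np.cos(c[2]),np.sin(c[2])],[-np.sin(c[2]),np.cos(c[2])]])
    print("hone in cradle",R@d,np.degrees(h[2]-c[2]))
    print("press",tf(h,np.array([[-40,0,45.]])),"lip",tf(c,np.array([[11,0,0.]])))
E
python3 fit.py
```

```text
[528.13166509  78.90492208] 89.67698488313711
[[0.7, 0.3], [-0.3, 0.2], [-0.1, 0.3], [-0.9, 0.3], [-0.1, -0.9], [0.2, -0.9], [-0.3, -0.1], [0.2, -0.1], [0.1, 0.4], [0.3, 0.1]]
[528.85067164  12.774306  ] 89.19887709695288
[[0.1, -0.4], [0.6, 0.2], [-0.3, -0.7], [-0.7, -0.0], [0.2, -0.1], [0.0, 0.4], [-0.2, 0.0], [-0.0, 0.5], [-0.0, 0.1], [0.3, -0.1]]
hone in cradle [-66.12551165  -1.09181622] -0.47810778618422983
press [[528.29140056 -27.22178401  45.        ]] lip [[528.19367921  89.90474727   0.        ]]
```

Confirmed: the hone is the one in the cradle, with its nose towards world +y and 6 mm short of the deck. The plan is to shut the fingers, turn to yaw 0 and go above the press spot at about (528,-27).

```bash
python3 -m pendant '[[[-0.9,0.97,0,1],[-0.8,1,0,1],[-0.7,1,0,1],[-0.6,1,0,1],[-0.5,1,0,1],[-0.35,1,0,1],[-0.25,1,0,1],[-0.1,1,0,1],[0,1,0,1],[0.1,1,0,1]]]' -1 60
```

```text
time: 0.93
tool_pos: [281.1, 378.8, 224.2]
tcp_rot: [179.7, 0.6, 26.8]
ft_force: [0.5, -0.4, -0.0]
finger_gap: 0.2
```

```bash
python3 -m pendant '[[[0.1,1,0,1],[0.2,1,0,1],[0.3,1,0,1],[0.4,1,0,1],[0.5,1,0,1],[0.6,1,0,0.8],[0.6,1,0,0],[0.6,1,0,0],[0.6,1,0,0],[0.6,1,0,0]]]'
```

```text
time: 1.77
tool_pos: [400.2, 179.7, 221.3]
tcp_rot: [179.2, 0.7, -1.5]
ft_force: [0.5, -0.4, 0.1]
finger_gap: -0.1
```

```bash
python3 -m pendant '[[[0.6,1,0.3,-0.3],[0.6,1,0.5,0],[0.6,1,0.5,0],[0.6,1,0.5,0],[0.6,1,0.5,0],[0.6,1,0.5,0],[0.6,1,0.5,0],[0.6,1,0.5,0],[0.6,1,0.5,0],[0.6,1,0.5,0]]]'
```

```text
time: 2.6
tool_pos: [522.0, -33.3, 121.9]
tcp_rot: [179.3, 0.7, -0.1]
ft_force: [0.5, 0.5, 1.4]
finger_gap: 0.0
```

```bash
python3 -c "
from bench import *
s=sense();print(s['tool_pos'],s['tcp_rot'],s['joint_pos'])"
```

```text
[521.95667399 -33.25553657 121.8916159 ] [ 1.79338151e+02  6.84484393e-01 -6.95571743e-02] [ -8.73289631   0.80252975 103.95362461  -0.78119529  75.8220931
  -8.47212685]
```

```bash
python3 -m pendant '[[[0.2,-0.3,0.3,0],[0.1,-0.15,0.3,0],[0.05,0,0.4,0],[0,0,0.4,0],[0,0,0.4,0],[0,0,0.4,0],[0,0,0.4,0],[0,0,0.3,0],[0,0,0.1,0],[0,0,0,0]]]'
python3 - <<'E'
from bench import *
import cv2
for n in("scene","top"):
    im=snapshot(n)[:,:,::-1]
    im=im[150:245,190:340] if n=="scene" else im[160:270,165:340]
    cv2.imwrite(f"pics/{n}1.png",cv2.resize(im,(0,0),fx=4.5,fy=4.5,interpolation=cv2.INTER_CUBIC))
E
```

```text
time: 3.43
tool_pos: [525.4, -25.1, 52.0]
tcp_rot: [179.3, 1.1, -0.1]
ft_force: [-0.5, 0.1, 0.5]
finger_gap: 0.1
```

View pics/scene1.png

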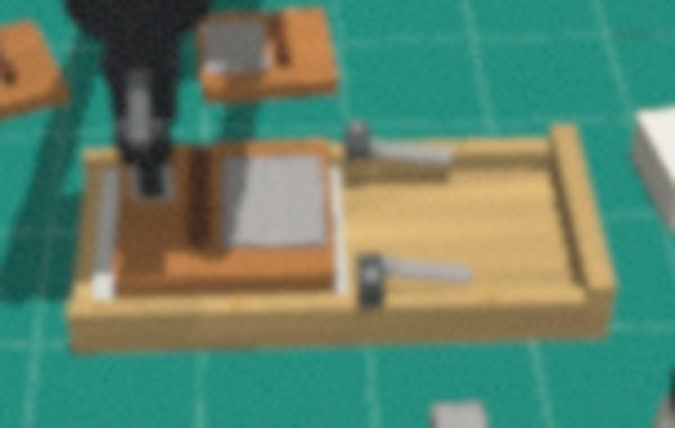

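View pics/top1.png

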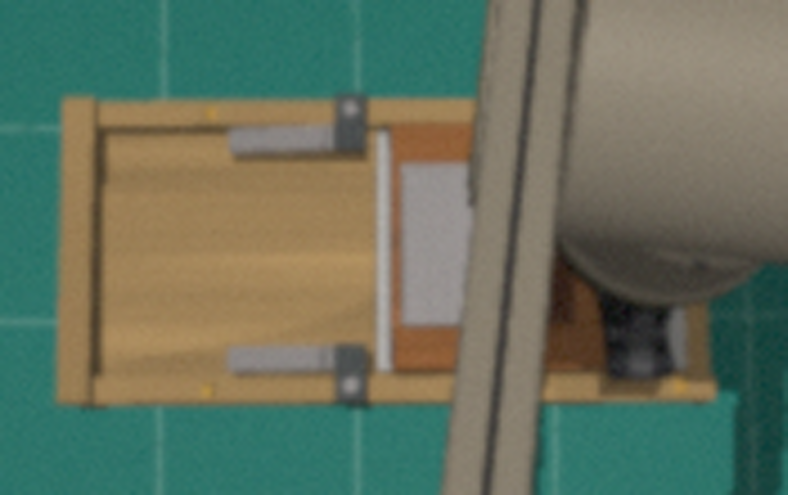

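The scene picture shows the shut fingertips at (150,190), on the bare landing behind the batten at (200,195), and clear of the side rails. Next I press down gently and watch the force.

```bash
python3 -m pendant '[[[0.05,0,0.2,0],[0.05,0,0.2,0],[0,0,0.2,0],[0,0,0.2,0],[0,0,0.2,0],[0,0,0.2,0],[0,0,0.2,0],[0,0,0.2,0],[0,0,0.2,0],[0,0,0.2,0]]]'
```

```text
time: 4.37
tool_pos: [530.5, -26.0, 36.2]
tcp_rot: [179.3, 1.1, -0.1]
ft_force: [-23.4, 3.9, 42.6]
finger_gap: -0.2
```

```bash
python3 -m pendant '[[[-0.1,0,0.2,0],[-0.1,0,0.2,0],[-0.05,-0.1,0.2,0],[-0.05,-0.2,0.2,0],[-0.03,-0.2,0.2,0],[-0.03,-0.25,0.2,0],[0,-0.25,0.2,0],[0,-0.25,0.2,0],[0,-0.25,0.2,0],[0,-0.25,0.2,0]]]'
python3 - <<'E'
from bench import *
import cv2
im=snapshot("scene")[:,:,::-1][150:245,190:340]
cv2.imwrite(f"pics/s2.png",cv2.resize(im,(0,0),fx=4.5,fy=4.5,interpolation=cv2.INTER_CUBIC))
E
```

```text
time: 5.2
tool_pos: [539.4, -16.4, 36.6]
tcp_rot: [176.9, -0.4, -0.2]
ft_force: [-22.7, -20.1, 38.7]
finger_gap: 0.3
```

View pics/s2.png

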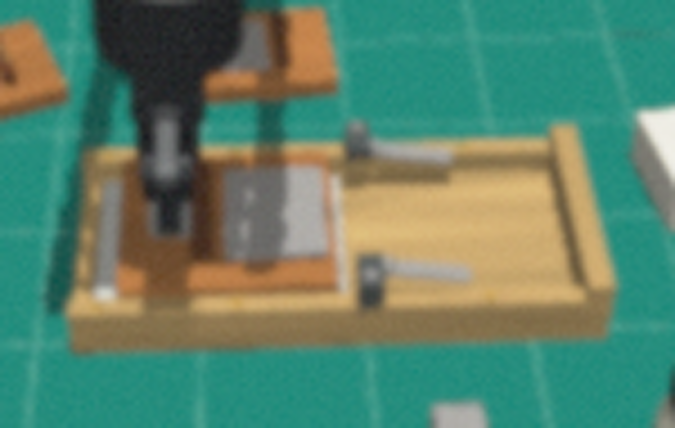

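The plate is pressed fully down. The fingers slid up to the batten but also drifted 10 mm in +x, so I'll correct x while pressing and then push.

```bash
python3 -m pendant '[[[-0.3,0,0.15,0],[-0.35,0,0.15,0],[-0.35,0,0.15,0],[-0.35,0,0.15,0],[-0.35,0,0.15,0],[-0.3,-0.05,0.15,0],[-0.3,-0.05,0.15,0],[-0.2,-0.1,0.15,0],[-0.15,-0.2,0.15,0],[-0.15,-0.2,0.15,0]]]'
```

```text
time: 6.08
tool_pos: [524.6, -16.8, 37.2]
tcp_rot: [175.8, -5.2, -0.2]
ft_force: [-8.1, -17.2, 23.8]
finger_gap: 0.3
```

```bash
python3 -m pendant '[[[-0.1,-0.3,0.2,0],[-0.05,-0.5,0.22,0],[-0.05,-0.5,0.22,0],[-0.05,-0.5,0.22,0],[-0.05,-0.5,0.22,0],[-0.05,-0.5,0.22,0],[-0.05,-0.5,0.22,0],[-0.05,-0.5,0.22,0],[-0.05,-0.5,0.22,0],[-0.05,-0.5,0.22,0]]]'
python3 - <<'E'
from bench import *
import cv2
im=snapshot("scene")[:,:,::-1][150:245,190:340]
cv2.imwrite(f"pics/s3.png",cv2.resize(im,(0,0),fx=4.5,fy=4.5,interpolation=cv2.INTER_CUBIC))
E
```

```text
time: 6.92
tool_pos: [528.2, -15.2, 37.7]
tcp_rot: [167.1, -5.2, -0.5]
ft_force: [-41.1, -38.6, 68.3]
finger_gap: 0.3
```

View pics/s3.png

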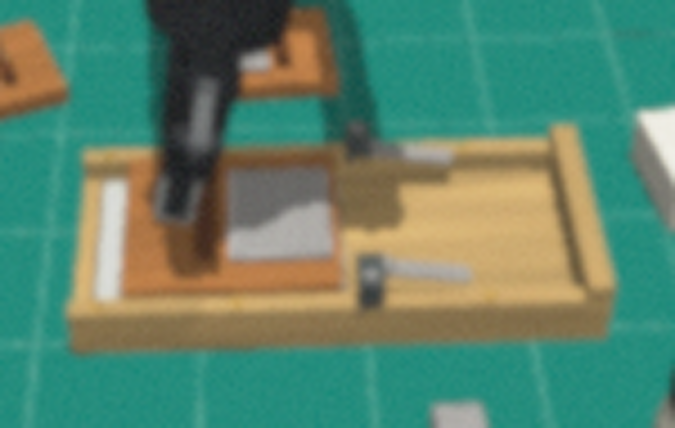

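Tilt has built up, so pushing along tool -y now also presses down (68 N), and friction is stalling the slide. I'll resolve the rows into world axes: lighter press, x relieved, stronger push.

```bash
python3 -m pendant '[[[-0.2,-0.03,0.1,0],[-0.2,-0.1,0.1,0],[-0.15,-0.3,0.04,0],[-0.12,-0.42,0.03,0],[-0.12,-0.42,0.03,0],[-0.12,-0.42,0.03,0],[-0.12,-0.42,0.03,0],[-0.12,-0.42,0.03,0],[-0.12,-0.42,0.03,0],[-0.12,-0.42,0.03,0]]]'
python3 - <<'E'
from bench import *
import cv2
im=snapshot("scene")[:,:,::-1][150:245,190:340]
cv2.imwrite(f"pics/s4.png",cv2.resize(im,(0,0),fx=4.5,fy=4.5,interpolation=cv2.INTER_CUBIC))
E
```

```text
time: 7.8
tool_pos: [527.2, 26.8, 38.9]
tcp_rot: [164.9, -7.7, -0.8]
ft_force: [-5.5, -20.1, 20.9]
finger_gap: 0.4
```

View pics/s4.png

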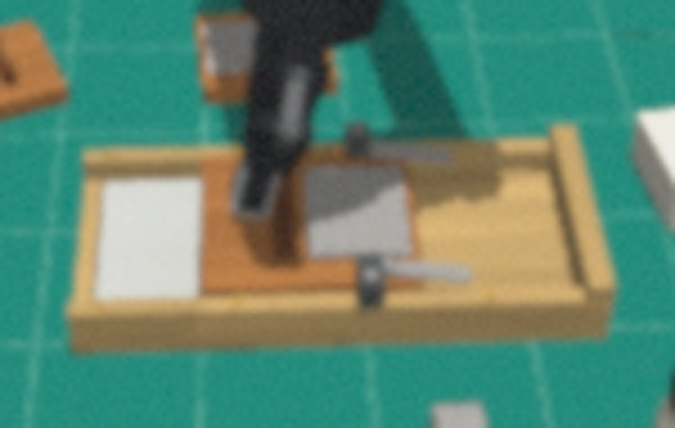

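It has passed under the lips: the steel plate's front is at (410,215), beyond the lip at (370,280). I keep pressing and pushing.

```bash
python3 -m pendant '[[[-0.12,-0.48,0.03,0],[-0.12,-0.5,0.03,0],[-0.12,-0.5,0.03,0],[-0.12,-0.5,0.03,0],[-0.12,-0.5,0.03,0],[-0.12,-0.5,0.03,0],[-0.12,-0.5,0.03,0],[-0.12,-0.5,0.03,0],[-0.12,-0.5,0.03,0],[-0.12,-0.4,0.03,0]]]'
python3 - <<'E'
from bench import *
import cv2
im=snapshot("scene")[:,:,::-1][150:245,190:340]
cv2.imwrite(f"pics/s5.png",cv2.resize(im,(0,0),fx=4.5,fy=4.5,interpolation=cv2.INTER_CUBIC))
E
```

```text
time: 8.68
tool_pos: [527.3, 60.6, 40.3]
tcp_rot: [158.7, -9.0, -1.4]
ft_force: [-5.6, -26.7, 23.8]
finger_gap: -0.5
```

View pics/s5.png

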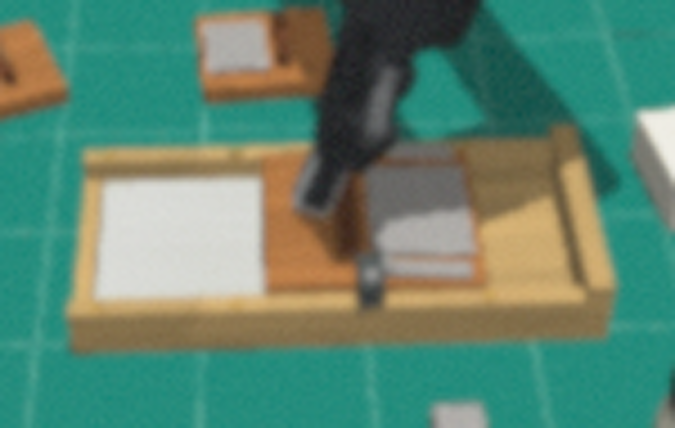

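```bash
python3 -m pendant '[[[-0.12,-0.72,-0.1,0],[-0.12,-0.75,-0.12,0],[-0.12,-0.75,-0.13,0],[-0.12,-0.75,-0.14,0],[-0.12,-0.75,-0.15,0],[-0.12,-0.55,-0.07,0],[-0.12,-0.52,-0.07,0],[-0.12,-0.52,-0.07,0],[-0.12,-0.52,-0.07,0],[-0.12,-0.52,-0.07,0]]]'
python3 - <<'E'
from bench import *
import cv2
im=snapshot("scene")[:,:,::-1][150:245,190:340]
cv2.imwrite(f"pics/s6.png",cv2.resize(im,(0,0),fx=4.5,fy=4.5,interpolation=cv2.INTER_CUBIC))
E
```

```text
time: 9.57
tool_pos: [527.3, 110.9, 41.4]
tcp_rot: [150.4, -10.0, -2.5]
ft_force: [-1.2, -47.1, 29.0]
finger_gap: -0.2
```

View pics/s6.png

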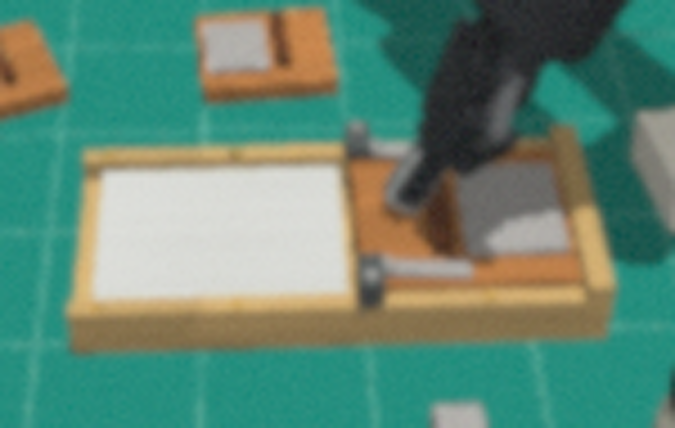

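The hone looks home: its nose is at the stop at (580,230) and the white loading plate is exposed behind it, apparently up. Push force rose to 47 N, which fits contact with the stop. I'll give a short final firm push, then release.

```bash
python3 -m pendant '[[[-0.1,-0.52,-0.1,0],[-0.1,-0.52,-0.1,0],[-0.05,-0.2,-0.05,0],[0,0,0,0],[0,0.04,-0.08,0],[0,0.07,-0.13,0],[0,0.15,-0.2,0],[0,0.5,-0.3,0],[0,0.6,-0.5,0],[0,0.6,-0.7,0]]]'
```

```text
time: 10.45
tool_pos: [514.9, 96.3, 93.0]
tcp_rot: [147.5, -9.7, -3.1]
ft_force: [-0.0, -0.0, -0.3]
finger_gap: 0.2
```

```bash
python3 -m pendant '[[[0,0.4,-1,0],[0,0.4,-1,0],[0,0.4,-1,0],[0,0.4,-1,0],[-0.5,0.4,-1,0],[-0.9,0.4,-1,0],[-0.9,0.4,-1,0],[-0.9,0.4,-1,0],[-0.9,0.4,-1,0],[0,0,0,0]]]'
python3 - <<'E'
from bench import *
import cv2
for n in("scene","top"):
    im=snapshot(n)[:,:,::-1]
    cv2.imwrite(f"{n}7_raw.png",im)
    im=im[150:245,190:340] if n=="scene" else im[175:255,170:335]
    cv2.imwrite(f"pics/{n}7.png",cv2.resize(im,(0,0),fx=4.8,fy=4.8,interpolation=cv2.INTER_CUBIC))
E
```

```text
time: 11.28
tool_pos: [397.6, 144.6, 280.9]
tcp_rot: [148.3, -9.9, -2.7]
ft_force: [0.2, -0.4, -0.1]
finger_gap: 0.2
```

View pics/scene7.png

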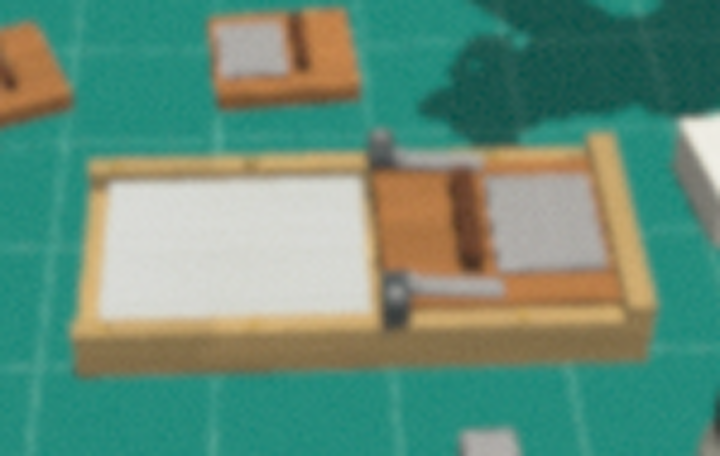

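View pics/top7.png

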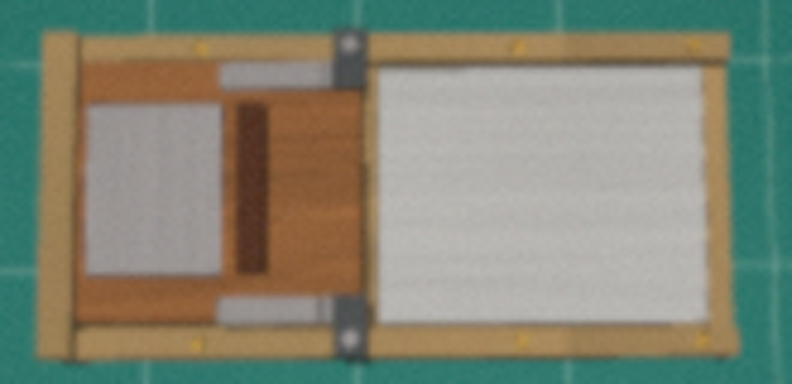

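Run:
```python
from fit import *
from bench import *
c=fit(cr)
h=fit([(84,104,55,-36,40),(84,276,55,36,40),(221,104,-1,-36,40),(220,276,-1,36,40),(267,103,-20,-35,50),(267,273,-20,35,50),(362,190,-60,0,36)])
d=h[:2]-c[:2];R=np.array([[np.cos(c[2]),np.sin(c[2])],[-np.sin(c[2]),np.cos(c[2])]])
print("hone in cradle",R@d,np.degrees(h[2]-c[2]))
import cv2
for n in("scene","top"):
    a,b=cv2.imread(f"{n}0_raw.png"),cv2.imread(f"{n}7_raw.png")
    cv2.imwrite(f"pics/{n}d.png",np.hstack([a,b])[:,:,:][::1] if 0 else cv2.resize(b,(768,576)))
# plate: correlate loading-plate bright strip edges in both pictures
a,b=[cv2.imread(f"top{k}_raw.png")[:,:,1].astype(float) for k in(0,7)]
for r in (200,215,230): print(a[r,310:324].round(),b[r,310:324].round(),a[r,244:254],b[r,244:254])
for z in(17,25): print(z,proj(tf(c,np.array([[-139,-56,z],[-139,56,z],[-1,-56,z],[-1,56,z.__float__()]]))).round(1).tolist(), (np.array([[705,66],[707,322],[377,66],[378,322]])/4.8+[170,175]-.4).round(1).tolist())
```

```text
[528.13166509  78.90492208] 89.67698488313711
[[0.7, 0.3], [-0.3, 0.2], [-0.1, 0.3], [-0.9, 0.3], [-0.1, -0.9], [0.2, -0.9], [-0.3, -0.1], [0.2, -0.1], [0.1, 0.4], [0.3, 0.1]]
[530.25488735 145.28111988] 89.81865016712432
[[0.7, 0.1], [0.0, 0.3], [0.1, -0.0], [-0.0, 0.1], [-0.4, -0.1], [-0.6, -0.2], [0.2, -0.1]]
hone in cradle [66.38711295 -1.74898291] 0.14166528398720843
[ 99. 128. 160. 169. 165. 161. 139. 134. 136. 135. 130. 120. 113. 113.] [178. 179. 178. 178. 175. 167. 150. 139. 138. 139. 136. 131. 121. 119.] [120. 119. 118. 116. 130. 159. 158. 135. 105. 104.] [ 88.  94. 120. 126. 135. 167. 180. 180. 179. 180.]
[ 87. 116. 158. 173. 173. 170. 161. 138. 129. 127. 131. 123. 119. 113.] [180. 179. 184. 180. 180. 180. 172. 147. 137. 135. 135. 128. 124. 119.] [129. 128. 130. 127. 135. 160. 161. 134.  95.  97.] [ 84.  80. 100. 126. 141. 170. 181. 176. 180. 180.]
[ 97. 102. 131. 163. 172. 172. 161. 136. 128. 126. 127. 129. 125. 125.] [181. 178. 183. 180. 181. 179. 171. 145. 135. 132. 133. 134. 135. 132.] [117. 118. 121. 116. 128. 161. 161. 136. 106. 106.] [ 92.  78.  91. 114. 136. 170. 181. 182. 180. 181.]
17 [[315.8, 188.7], [317.2, 243.3], [249.0, 189.0], [249.1, 243.6]] [[316.5, 188.4], [316.9, 241.7], [248.1, 188.4], [248.4, 241.7]]
25 [[316.3, 188.1], [317.7, 243.1], [249.0, 188.3], [249.0, 243.4]] [[316.5, 188.4], [316.9, 241.7], [248.1, 188.4], [248.4, 241.7]]
```

View pics/topd.png

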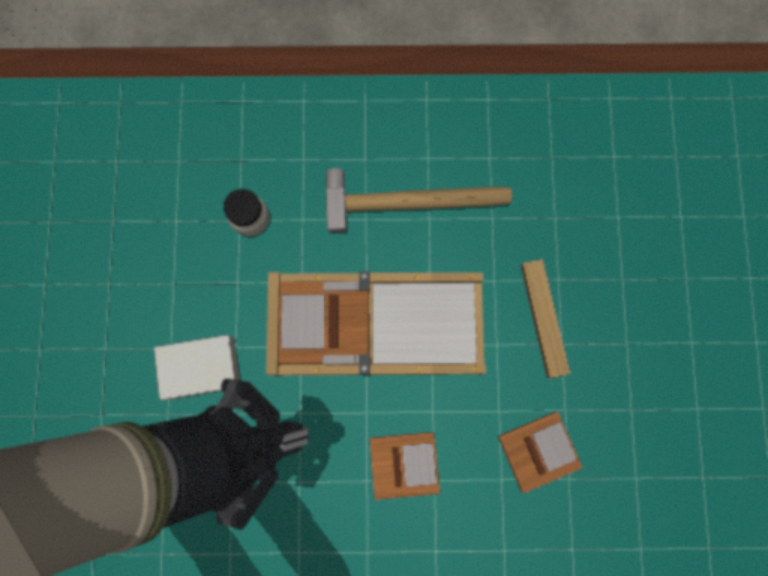

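The hone measures x = 66.4 mm against 66 mm for fully home. The loading plate's edges lie where they did as found, so it is up. The bystanders are at the same pixels as before and the arm is clear.

```bash
python3 -c "
from bench import *
print(abs(sense()['qd']).max()); print(hand_in())"
```

```text
2.5019278014705693
the job is handed in; nothing more can be done
None
```

The honing plate is loaded in its cradle, fully home against the end stop, and the job is handed in at about 11.4 s. I pressed its base down with the shut fingertips until the loading plate was fully down. I kept pressing while sliding it under the lips and leaf springs, gave it a final push against the stop, then let go and backed away.

**What the last checks showed**
- **Position:** the top picture puts the hone's origin at cradle x = 66.4 mm (66 is home), with 0.14° of yaw. The sideways reading of -1.7 mm is slightly more than the 1.5 mm side clearance allows, so the fit is only good to about that.
- **Loading plate:** it is exposed behind the base and looks sprung up, with its edges where they were as found. This is by eye; the fit could not clearly tell 25 mm from 17 mm.
- **Surroundings:** the hammer, jar, box, offcut and the two look-alikes look unmoved. The tool reads no contact force.

**What went less well**
- The first pushes stalled, with the press reaching about 68 N and the fingers drifting up to 11 mm sideways on the landing. I corrected this by pressing more lightly and allowing for the tilt.
- The tool ended up tilted by about 32°.
- The joints were still settling slightly (2.5°/s) when I handed in, with the tool well clear.

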